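# Make up two gift crates in the wine cellar

## Task

Make up the two gift crates: in the dark walnut crate put the red-capped bottle and the gold-capped bottle in the two end cells (either way round) with the jar of green olives in the middle cell between them, and in the pale pine crate put the pink bottle with the silver cap and the honey jar with the gold lid, one to a cell. It is glass, so set each piece down gently rather than dropping it, upright on the crate's floor. Leave the blue-capped bottle and the white-lidded jar of jam standing where they are, and the crates flat on the table.

Things in the scene. Friction and masses are not known exactly. Their poses are not given: they have to be found in the camera images.
- bottle_red: Upright tasting bottle, 46 mm in diameter and 165 mm tall: straight body up to 88 mm, shoulder, then a straight 26 mm neck from 113 mm to the top, the wrapped cap covering it from 121 mm. Nearly black-green glass, dark RED cap and a paper label with a red band. About 0.26 kg, glass. Origin at the centre of its underside, z up; it is round, so its yaw means nothing.
- bottle_gold: Upright tasting bottle, 46 mm in diameter and 165 mm tall: straight body up to 88 mm, shoulder, then a straight 26 mm neck from 113 mm to the top, the wrapped cap covering it from 121 mm. Straw-yellow bottle, GOLD cap and a paper label with a gold band. About 0.26 kg, glass. Origin at the centre of its underside, z up; it is round, so its yaw means nothing.
- bottle_rose: Upright tasting bottle, 46 mm in diameter and 165 mm tall: straight body up to 88 mm, shoulder, then a straight 26 mm neck from 113 mm to the top, the wrapped cap covering it from 121 mm. PINK bottle, SILVER-grey cap and a paper label with a grey band. About 0.26 kg, glass. Origin at the centre of its underside, z up; it is round, so its yaw means nothing.
- bottle_blue: Upright tasting bottle, 46 mm in diameter and 165 mm tall: straight body up to 88 mm, shoulder, then a straight 26 mm neck from 113 mm to the top, the wrapped cap covering it from 121 mm. Nearly black-green glass, BLUE cap and a paper label with a blue band. Not wanted in either crate. About 0.26 kg, glass. Origin at the centre of its underside, z up; it is round, so its yaw means nothing.
- jar_olives: Upright lidded glass jar, a straight round shape 54 mm in diameter and 90 mm tall, the lid being the top 14 mm. Olive-green contents, dark GREEN lid, paper label. About 0.24 kg. Origin at the centre of its underside, z up; it is round, so its yaw means nothing.
- jar_honey: Upright lidded glass jar, a straight round shape 54 mm in diameter and 90 mm tall, the lid being the top 14 mm. Amber contents, GOLD lid, paper label. About 0.24 kg. Origin at the centre of its underside, z up; it is round, so its yaw means nothing.
- jar_jam: Upright lidded glass jar, a straight round shape 54 mm in diameter and 90 mm tall, the lid being the top 14 mm. Dark purple contents, WHITE lid, paper label. Not wanted in either crate. About 0.24 kg. Origin at the centre of its underside, z up; it is round, so its yaw means nothing. Loose clutter among the stock is under 30 mm high; taller equipment stands at x > 0.74 m or |y| > 0.5 m.
- crate_walnut: Open dark brown walnut crate, loose on the table: 234 mm long (its y axis), 82 mm wide (its x axis), 50 mm high; walls and dividers 6 mm thick and equally high; top of its floor at z = 8 mm. Three cells of 70 by 70 mm in a row, centres at x = 0 and y = -76, 0 and +76 mm. Origin at the centre of its underside, z up. 1.1 kg.
- crate_pine: Open pale yellow pine crate, loose on the table: 158 mm long (its y axis), 82 mm wide (its x axis), 50 mm high; walls and dividers 6 mm thick and equally high; top of its floor at z = 8 mm. Two cells of 70 by 70 mm in a row, centres at x = 0 and y = -38 and +38 mm. Origin at the centre of its underside, z up. 0.85 kg.

How it is judged (in metres and radians):
At the end, for the whole second after the job is handed in: Red- and gold-capped bottles in the walnut end cells, olives in its middle cell; pink bottle and honey in the pine cells: each within 15 mm of the cell centre, on the floor, tilt under 0.1 rad, at rest. Blue-capped bottle and jam within 25 mm of their start, upright. Crates flat on the table (x of bottle_red in the frame of crate_walnut between -0.015 and 0.015 m and z of bottle_red in the frame of crate_walnut between 0.003 and 0.013 m and angle between each of bottle_red, bottle_gold, jar_olives, bottle_rose, jar_honey, bottle_blue, jar_jam's own z axis and vertical below 0.1 rad and linear speed of each of bottle_red, bottle_gold, jar_olives, bottle_rose, jar_honey, crate_walnut, crate_pine below 0.02 m/s and angular speed of each of bottle_red, bottle_gold, jar_olives, bottle_rose, jar_honey below 0.2 rad/s and (y of bottle_red in the frame of crate_walnut between -0.091 and -0.061 m or y of bottle_red in the frame of crate_walnut between 0.061 and 0.091 m) and x of bottle_gold in the frame of crate_walnut between -0.015 and 0.015 m and z of bottle_gold in the frame of crate_walnut between 0.003 and 0.013 m and (y of bottle_gold in the frame of crate_walnut between -0.091 and -0.061 m or y of bottle_gold in the frame of crate_walnut between 0.061 and 0.091 m) and x of jar_olives in the frame of crate_walnut between -0.015 and 0.015 m and z of jar_olives in the frame of crate_walnut between 0.003 and 0.013 m and y of jar_olives in the frame of crate_walnut between -0.015 and 0.015 m and x of bottle_rose in the frame of crate_pine between -0.015 and 0.015 m and z of bottle_rose in the frame of crate_pine between 0.003 and 0.013 m and (y of bottle_rose in the frame of crate_pine between -0.053 and -0.023 m or y of bottle_rose in the frame of crate_pine between 0.023 and 0.053 m) and x of jar_honey in the frame of crate_pine between -0.015 and 0.015 m and z of jar_honey in the frame of crate_pine between 0.003 and 0.013 m and (y of jar_honey in the frame of crate_pine between -0.053 and -0.023 m or y of jar_honey in the frame of crate_pine between 0.023 and 0.053 m) and distance of each of bottle_blue, jar_jam from where it was at the start of the episode below 0.025 m and angle between each of crate_walnut, crate_pine's own z axis and vertical below 0.05 rad and height (world z) of each of crate_walnut, crate_pine below 0.006 m); the robot touches nothing.
It fails at once if a bottle or jar is dropped (falls free faster than 0.6 m/s, a fall of about 18 mm) ((contact force between bottle_red and anything else below 0.05 N and linear speed of bottle_red above 0.6 m/s) or (contact force between bottle_gold and anything else below 0.05 N and linear speed of bottle_gold above 0.6 m/s) or (contact force between bottle_rose and anything else below 0.05 N and linear speed of bottle_rose above 0.6 m/s) or (contact force between jar_olives and anything else below 0.05 N and linear speed of jar_olives above 0.6 m/s) or (contact force between jar_honey and anything else below 0.05 N and linear speed of jar_honey above 0.6 m/s) or (contact force between bottle_blue and anything else below 0.05 N and linear speed of bottle_blue above 0.6 m/s) or (contact force between jar_jam and anything else below 0.05 N and linear speed of jar_jam above 0.6 m/s)).
It fails at once if the blue-capped bottle or the jam jar is moved more than 25 mm or knocked over (distance of any of bottle_blue, jar_jam from where it was at the start of the episode above 0.025 m or angle between any of bottle_blue, jar_jam's own z axis and vertical above 0.5 rad).
It also fails if it takes over 115 s, if anything falls off the work surface, if the arm or the gripper's body presses on something with over 40 N, if the wrist force passes 120 N, or if a joint passes its speed limit or range.

## Robot

A 6-joint arm with a two-finger parallel gripper is mounted at the origin on the work surface. World frame = base frame: x ahead of the robot, y to its left, z up, the work surface at z = 0. Lengths are in mm, angles in rad, forces in N, time in s.
With the tool pointing down it reaches from about 400 to 925 mm from the base axis. Payload 3.4 kg.
Tool frame: the origin (TCP) lies between the finger pads; the fingertips stand 17 mm ahead of it and the grasp point (between the pads) lies 2 mm behind it; z points along the fingers, y is the line along which they close (so a half turn about z gives the same grasp; the last joint's range is limited). The gripper opens to 85 mm and grips with 20 to 120 N. Pads are 22 mm wide; open, the fingers measure 114 mm over their backs; the gripper's body (76 mm by 85 mm) begins 54 mm behind the grasp point. The pads swing forward as they close: fully open they stand 13 mm farther back than shut.
Start: joints at [-1.365, 0.307, 1.506, -0, 1.328, -0.073], TCP at [158.217, -552.81, 248.305] pointing down, gripper open.
Joint ranges: [-3.12, 3.12], [-1.05, 2.28], [0.14, 2.33], [-1.42, 4.57], [0.1, 2.73], [-2.68, 2.68]. Speed limits (rad/s): [2.57, 2.57, 3.14, 3.14, 3.14, 3.14].

## Interface

Orientations are given as [roll, pitch, yaw] about the fixed x, y, z axes, in that order (R = Rz(yaw) Ry(pitch) Rx(roll)).
In Python, from bench import get_obs, cams, bot gives the robot as it stands. The module is installed in compiled form; this text tells all that it offers.
- The arm moves only by the tool apply_moves, never from a script. Its argument "rows" is a list of rows, each a list of 5 numbers: the shift along the tool's x, y, z in units of 25 mm (1.0 is 25 mm), then the turn about the tool's z in units of 8 degrees (1.0 is 8 degrees), then the finger opening in mm, from 0 to 85.4. A call has 1 to 10 rows; each row is the pose to reach, as a shift and turn from the pose commanded when the call began, along the tool's axes at that moment; what a row does not reach only later rows make up. A row lasts 1/10 s, in which the tool goes at most 50 mm and 8.59 degrees, less where a joint would pass 70% of its speed; a pose out of reach is approached as far as the arm can. A call with a gripper value outside its range is refused whole. The fingers move at their own pace and stop on an object; "grip_force" is the grip in N (left out, the last holds). Time passes only in rows, so rows that repeat a pose let the fingers close. It gives the time, the measured TCP pose, the force, the opening and the grip force at its end, in the units of the state.
- get_obs(): the state, without advancing time (a new reading comes with each control period).
- cams.read_camera(name): name is "scene" or "top"; returns a dict with "pixels" (480x640x3 uint8, red, green, blue), "K" (3x3 intrinsics, pixels), "eye" and "rotation" of the camera in the world. Camera axes: x right, y down, z forward; pixel columns grow to the right and rows downward; lengths in mm; the calibration is good to about 2 mm. A picture is of the moment at which its call begins. There is no depth.
- bot.close_job(): hands the job in; it is judged then, once.
The state is a dict: "time": time; "qpos": joint angles; "joint_vel": joint speeds; "effort": joint torques, N m; "tcp_pos": TCP position; "orientation": TCP orientation; "ft_force": force on the tool from outside, world axes, zero at the start; "ft_torque": the same for the moment, N m; "grip_width": opening from 0.0 (shut) to 1.0 (fully open); "gripper_force": force on a finger pad.
Only numpy, scipy, OpenCV 4.12 (cv2) and the standard library are available. Lean on these libraries where they do the work, as an engineer would, in place of code of your own. Each camera call takes 0.05 s, during which the arm holds its last target. There are 200 camera calls.

## Working session

There is one attempt and no reset: what is moved stays moved. The work goes in short steps, Python scripts to look and compute and a tool call to move; the robot and the scene stay as the last step left them, time stands still between calls to the robot, and variables do not carry over. Pictures are saved under pics/ and viewed, at most 14 in all, crops included, and the job is handed in when it is done.

Besides the shell and the picture viewer there is one more tool, called after "Emit:" as name(argument=value, ...), one argument or row to a line, values as JSON. apply_moves: Moves the arm, as the interface text tells. Its arguments: {"type":"object","properties":{"rows":{"type":"array"},"grip_force":{"type":"number"}},"required":["rows"]}

```bash
mkdir -p pics
python3 - <<'E'
from bench import get_obs, cams, bot
import cv2
for n in("scene","top"):
    c=cams.read_camera(n); cv2.imwrite(f"pics/{n}0.png",c["pixels"][:,:,::-1]); print(n,c["K"],c["eye"],c["rotation"])
print(get_obs())
E
```

```text
scene [[616.69710371   0.         307.40085374]
 [  0.         616.69710371 230.49826596]
 [  0.           0.           1.        ]] [930.7596761  380.48032278 913.50170162] [-2.57719852  0.00415578  2.28809152]
top [[481.13616854   0.         323.86163632]
 [  0.         481.13616854 239.36820838]
 [  0.           0.           1.        ]] [441.48857742  14.03584487 947.60705679] [-3.06347537 -0.00630274 -1.57089303]
{'time': 0.1, 'qpos': array([-1.36551351e+00,  3.07521361e-01,  1.50753646e+00,  1.58246662e-05,
        1.32840691e+00, -7.34941810e-02]), 'joint_vel': array([ 1.30028888e-03, -2.36212418e-03, -3.54887060e-03,  1.47561756e-04,
        2.59096914e-03,  4.12838067e-05]), 'effort': array([-8.25318803e-04, -4.58530748e+01, -2.52609104e+01, -2.43881896e-04,
        5.56104264e-03,  6.63246226e-06]), 'tcp_pos': array([ 158.09244773, -552.2241141 ,  247.46222814]), 'orientation': array([-3.13972676e+00, -1.52776426e-04,  2.78773043e-01]), 'ft_force': array([-0.28967698,  0.33867959, -0.32831314]), 'ft_torque': array([-0.02765345,  0.03004998, -0.01332562]), 'gripper_force': 0.0, 'grip_width': 0.9958492668093046}
```

View pics/scene0.png

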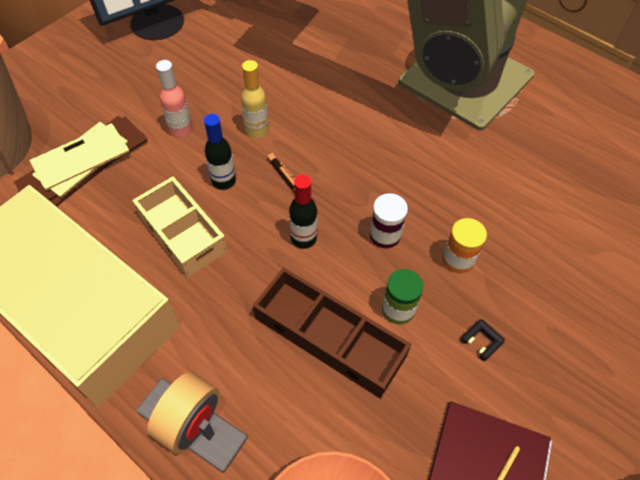

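View pics/top0.png

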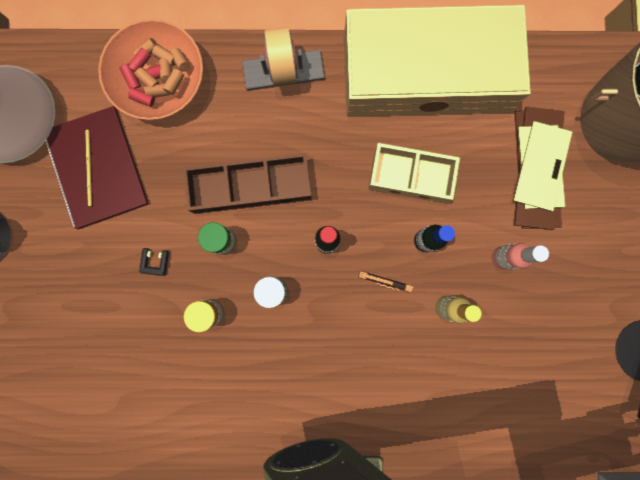

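The top view shows walnut crate about (250,185) px, pine (416,172). Bottles: red (328,238), blue (440,235), pink (540,253), gold (470,313). Jars: olives (214,238), honey (200,316), jam (268,292). The robot base is at the bottom (310,460).

```bash
cat > h.py <<'E'
import numpy as np, cv2
from bench import get_obs, cams, bot
from scipy.spatial.transform import Rotation as Ro
def cast(c,uv,z):
    uv=np.atleast_2d(np.asarray(uv,float)); R=Ro.from_euler('xyz',c["rotation"]).as_matrix()
    d=np.c_[uv,np.ones(len(uv))]@np.linalg.inv(c["K"]).T@R.T
    e=np.asarray(c["eye"]); return (e+d*((z-e[2])/d[:,2])[:,None])[:,:2]
HSV={"red":((0,180,110),(4,255,255),165,13),"gold":((24,200,130),(31,255,255),165,13),"rose":((0,0,120),(180,40,255),165,13),
"blue":((112,150,90),(125,255,255),165,13),"olives":((55,150,50),(75,255,255),90,27),"honey":((24,200,130),(31,255,255),90,27),"jam":((0,0,120),(180,40,255),90,27)}
BOX={"top":{"red":(310,220,350,260),"gold":(460,300,490,330),"rose":(530,240,555,268),"blue":(430,220,460,250),"olives":(190,215,240,260),"honey":(175,290,225,345),"jam":(245,270,295,315)},
"scene":{"red":(285,170,320,208),"gold":(235,55,270,95),"rose":(150,55,180,92),"blue":(195,110,230,147),"olives":(380,260,430,305),"honey":(440,210,495,255),"jam":(365,190,415,225)}}
def top(c,cam,k,box=None):
    lo,hi,z,r=HSV[k]; x0,y0,x1,y1=box or BOX[cam][k]
    m=cv2.inRange(cv2.cvtColor(c["pixels"],cv2.COLOR_RGB2HSV),lo,hi); q=np.zeros_like(m); q[y0:y1,x0:x1]=m[y0:y1,x0:x1]
    n,l,s,_=cv2.connectedComponentsWithStats(q)
    if n<2: return None
    i=1+np.argmax(s[1:,4]); v,u=np.nonzero(l==i)
    P=cast(c,np.c_[u,v],z); e=np.asarray(c["eye"])[:2]
    d=P.mean(0)-e; d/=np.linalg.norm(d); t=np.array([-d[1],d[0]])
    a,b=(P-e)@d,(P-e)@t
    return e+d*(a.max()-r)+t*(b.max()+b.min())/2, s[i,4], b.max()-b.min()
E
python3 - <<'E'
from h import *
C={n:cams.read_camera(n) for n in("top","scene")}
for k in HSV:
    for n in C:
        r=top(C[n],n,k); print(k,n,None if r is None else (r[0].round(1),r[1],round(r[2],1)))
p=C["top"]["pixels"][:,:,::-1]
cv2.imwrite("pics/cr.png",np.vstack([cv2.resize(p[150:217,180:320],None,fx=5,fy=4,interpolation=3),cv2.resize(p[140:205,350:490],None,fx=5,fy=4,interpolation=3)]))
E
```

```text
red top None
red scene (array([513.9,   2. ]), np.int32(70), np.float64(24.3))
gold top None
gold scene None
rose top (array([ 480.5, -344.3]), np.int32(227), np.float64(26.4))
rose scene (array([ 483.4, -345.1]), np.int32(153), np.float64(26.1))
blue top (array([ 513. , -190.4]), np.int32(195), np.float64(24.3))
blue scene (array([ 517.6, -191.3]), np.int32(233), np.float64(23.4))
olives top None
olives scene (array([518.4, 209. ]), np.int32(859), np.float64(49.2))
honey top None
honey scene None
jam top (array([415.4, 106.8]), np.int32(765), np.float64(53.9))
jam scene (array([417.9, 106.6]), np.int32(770), np.float64(53.9))
```

View pics/cr.png

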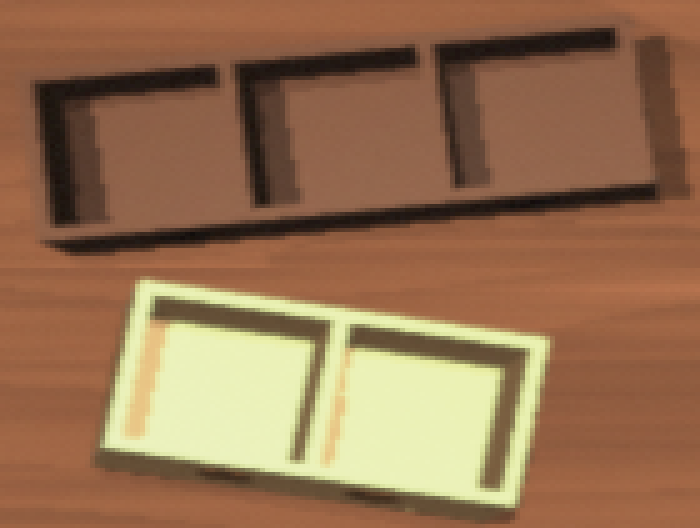

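```bash
cat > g.py <<'E'
from h import *
C={n:cams.read_camera(n) for n in("top","scene")}
def fit(L,W):
    L,W=np.array(L,float),np.array(W); a,b=L.mean(0),W.mean(0)
    s=((L-a)@np.array([1,-1j][:1]+[1j])) if 0 else (L-a)[:,0]+1j*(L-a)[:,1]; w=(W-b)[:,0]+1j*(W-b)[:,1]
    th=np.angle((np.conj(s)*w).sum()); R=np.array([[np.cos(th),-np.sin(th)],[np.sin(th),np.cos(th)]])
    o=b-R@a; return o,th,R,np.abs(W-(o+L@R.T)).max()
px=lambda X,u,v:[((x+.5)/5-.5+u,(y+.5)/4-.5+v) for x,y in X]
w=fit([(35,111),(35,41),(-35,111),(35,35),(35,-35),(-35,35),(35,-41),(35,-111),(-35,-41),(-41,117),(-41,-117)],
 cast(C["top"],px([(35,82),(218,66),(52,226),(235,65),(416,47),(255,206),(435,46),(616,28),(456,188),(42,242),(658,185)],180,150),50))
p=fit([(41,79),(41,-79),(-41,-79),(-41,79)],cast(C["top"],px([(140,12),(550,70),(518,239),(102,182)],350,140),50))
for n,f,ys in(("walnut",w,(76,0,-76)),("pine",p,(38,-38))):
    print(n,f[0].round(1),round(f[1],3),"resid",f[3].round(1),[(f[0]+f[2]@[0,y]).round(1) for y in ys])
hs=cv2.cvtColor(C["top"]["pixels"],cv2.COLOR_RGB2HSV); hc=cv2.cvtColor(C["scene"]["pixels"],cv2.COLOR_RGB2HSV)
for k,(u,v) in {"red":(328,235),"gold":(473,313),"olives":(214,238),"honey":(200,316)}.items(): print(k,hs[v,u])
for k,(u,v) in {"gold":(250,75),"honey":(468,235)}.items(): print(k,hc[v,u])
E
python3 g.py
```

```text
walnut [621.3 153.5] 0.119 resid 1.4 [array([612.3, 228.9]), array([621.3, 153.5]), array([630.4,  78. ])]
pine [ 641.8 -164.5] -0.174 resid 0.8 [array([ 648.4, -127.1]), array([ 635.2, -201.9])]
red [  0 163 231]
gold [ 32 133 241]
olives [ 60 107 162]
honey [ 32 125 241]
gold [ 17 199 159]
honey [ 29 170 247]
```

```bash
sed -i 's/"red":((0,180,110),(4/"red":((0,140,90),(5/; s/((24,200,130),(31/((22,90,110),(36/g; s/((55,150,50),(75/((50,80,50),(75/' h.py
python3 - <<'E'
from h import *
C={n:cams.read_camera(n) for n in("top","scene")}
for k in HSV:
    for n in C:
        r=top(C[n],n,k); print(k,n,None if r is None else (r[0].round(1),r[1],round(r[2],1)))
E
```

```text
red top (array([512. ,   2.3]), np.int32(233), np.float64(27.4))
red scene (array([513.5,   2.5]), np.int32(70), np.float64(25.7))
gold top (array([ 383.5, -232.1]), np.int32(239), np.float64(26.6))
gold scene (array([ 386.1, -232. ]), np.int32(138), np.float64(26.1))
rose top (array([ 480.5, -344.3]), np.int32(225), np.float64(26.4))
rose scene (array([ 483.4, -345.1]), np.int32(153), np.float64(26.1))
blue top (array([ 513. , -190.4]), np.int32(194), np.float64(24.3))
blue scene (array([ 517.6, -191.3]), np.int32(234), np.float64(23.4))
olives top (array([512.6, 206.4]), np.int32(702), np.float64(50.7))
olives scene (array([517.5, 208.5]), np.int32(893), np.float64(50.7))
honey top (array([372.6, 229.3]), np.int32(755), np.float64(52.8))
honey scene (array([375.7, 229.6]), np.int32(770), np.float64(52.9))
jam top (array([415.4, 106.8]), np.int32(765), np.float64(53.9))
jam scene (array([417.5, 106.5]), np.int32(771), np.float64(53.9))
```

Emit:
apply_moves(
  rows=[
    [14.55,-8.4,0,-9.25,72],
    [14.55,-8.4,0,-9.25,72],
    [14.55,-8.4,0,-9.25,72],
    [14.55,-8.4,0,-9.25,72],
    [14.55,-8.4,0,-9.25,72],
    [14.55,-8.4,0,-9.25,72],
    [14.55,-8.4,0,-9.25,72],
    [14.55,-8.4,0,-9.25,72],
    [14.55,-8.4,0,-9.25,72],
    [14.55,-8.4,0,-9.25,72],
  ],
  grip_force=50,
)

```text
time: 1.4
tcp_pos: [452.1, -248.5, 248.4]
orientation: [3.141, -0.0, 1.576]
ft_force: [-0.0, -0.8, -0.1]
grip_width: 0.844
gripper_force: 0.0
```

Emit:
apply_moves(
  rows=[
    [18.26,2.56,1.9,0,72],
    [18.26,2.56,1.9,0,72],
    [18.26,2.56,1.9,0,72],
    [18.26,2.56,1.9,0,72],
    [18.26,2.56,1.9,0,72],
    [18.26,2.56,1.9,0,72],
    [18.26,2.56,1.9,0,72],
    [18.26,2.56,1.9,0,72],
    [18.26,2.56,1.9,0,72],
    [18.26,2.56,1.9,0,72],
  ],
)

```text
time: 2.4
tcp_pos: [515.0, 209.0, 200.4]
orientation: [3.141, -0.001, 1.572]
ft_force: [0.9, 0.1, 0.2]
grip_width: 0.846
gripper_force: 0.0
```

Emit:
apply_moves(
  rows=[
    [0,0,0,0,72],
    [0,0,0,0,72],
    [0,0,0,0,72],
  ],
)

```text
time: 2.7
tcp_pos: [514.2, 203.5, 200.9]
orientation: [-3.141, 0.001, 1.568]
ft_force: [0.1, -0.8, 0.6]
grip_width: 0.843
gripper_force: 0.0
```

Emit:
apply_moves(
  rows=[
    [0.1,0,1,0,72],
    [0.1,0,2,0,72],
    [0.1,0,3,0,72],
    [0.1,0,3.6,0,72],
    [0.1,0,3.6,0,72],
    [0.1,0,3.6,0,72],
    [0.1,0,3.6,0,72],
  ],
)

```text
time: 3.4
tcp_pos: [515.4, 207.6, 112.1]
orientation: [3.139, -0.001, 1.569]
ft_force: [0.9, 0.1, 0.5]
grip_width: 0.845
gripper_force: 0.0
```

Run:
```python
from h import *
c=cams.read_camera("scene"); cv2.imwrite("pics/s1.png",c["pixels"][150:400,250:550,::-1].repeat(2,0).repeat(2,1)); print(get_obs()["tcp_pos"])
```

```text
[515.39646129 207.88280481 112.16458476]
```

View pics/s1.png

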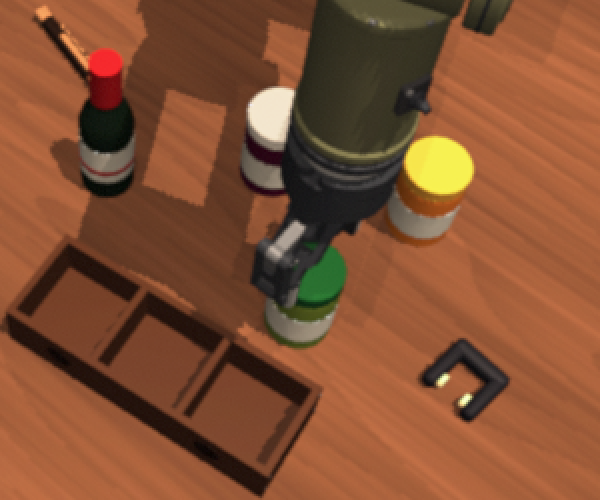

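The picture shows the olives jar lid (320,275) between the fingers, clear of the crate; I go down and close.

Emit:
apply_moves(
  rows=[
    [0,0,0.6,0,72],
    [0,0,1.2,0,72],
    [0,0,1.84,0,72],
    [0,0,1.84,0,72],
    [0,0,1.84,0,72],
    [0,0,1.84,0,45],
    [0,0,1.84,0,45],
    [0,0,1.84,0,45],
    [0,0,1.84,0,45],
    [0,0,1.84,0,45],
  ],
)

```text
time: 4.45
tcp_pos: [515.1, 208.5, 66.1]
orientation: [3.139, -0.001, 1.57]
ft_force: [-1.4, 0.1, 6.7]
grip_width: 0.618
gripper_force: 52.0
```

Emit:
apply_moves(
  rows=[
    [0,0,0,0,40],
    [0,0,0,0,40],
    [0,0,0,0,40],
  ],
)

```text
time: 4.75
tcp_pos: [515.1, 208.5, 66.1]
orientation: [3.139, -0.001, 1.57]
ft_force: [-1.2, -0.3, 6.0]
grip_width: 0.62
gripper_force: 52.0
```

Emit:
apply_moves(
  rows=[
    [0,0,-1,0,40],
    [0,0,-2,0,40],
    [0,0,-3.4,0,40],
    [-0.7,1.4,-3.4,0,40],
    [-1.4,2.8,-3.4,0,40],
    [-2.2,4.3,-3.4,0,40],
    [-2.2,4.3,-3.4,0,40],
    [-2.2,4.3,-2.4,0,40],
    [-2.2,4.3,-1.4,0,40],
    [-2.2,4.3,-1.4,0,40],
  ],
)

```text
time: 5.75
tcp_pos: [618.2, 152.4, 96.0]
orientation: [-3.133, 0.002, 1.57]
ft_force: [-1.7, -0.4, -1.4]
grip_width: 0.622
gripper_force: 53.7
```

Emit:
apply_moves(
  rows=[
    [0,0,0,0,40],
    [0,0,0,0,40],
    [0,0,0,0,40],
  ],
)

```text
time: 6.05
tcp_pos: [622.8, 153.5, 101.4]
orientation: [3.139, -0.001, 1.571]
ft_force: [1.0, -0.7, -2.9]
grip_width: 0.623
gripper_force: 53.7
```

Run:
```python
from h import *
for n,b in(("scene",(200,200,480,400)),("top",(180,120,400,285))):
    c=cams.read_camera(n); x0,y0,x1,y1=b; cv2.imwrite(f"pics/2{n}.png",cv2.resize(c["pixels"][y0:y1,x0:x1,::-1],None,fx=2.7,fy=2.7))
```

```text
(no output)
```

View pics/2scene.png

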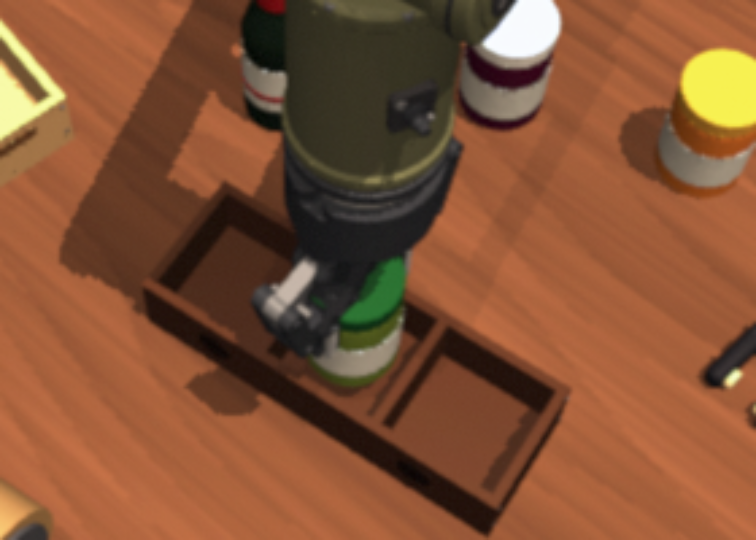

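The olives jar is (355,345) inside the middle cell's outline, clear of both dividers; I lower it.

Emit:
apply_moves(
  rows=[
    [0,0,0.3,0,40],
    [0,0,0.6,0,40],
    [0,0,0.85,0,40],
    [0,0,1.0,0,40],
    [0,0,1.05,0,40],
    [0,0,1.08,0,40],
    [0,0,1.08,0,40],
    [0,0,1.08,0,40],
  ],
)

```text
time: 6.95
tcp_pos: [621.0, 153.0, 74.2]
orientation: [-3.141, 0.0, 1.57]
ft_force: [-5.3, -0.8, 10.4]
grip_width: 0.623
gripper_force: 54.7
```

Emit:
apply_moves(
  rows=[
    [0,0,0,0,50],
    [0,0,0,0,54],
    [0,0,0,0,58],
    [0,0,0,0,64],
    [0,0,0,0,70],
    [0,0,0,0,70],
  ],
)

```text
time: 7.55
tcp_pos: [622.1, 153.1, 72.6]
orientation: [3.141, -0.0, 1.57]
ft_force: [-0.4, 0.2, 0.5]
grip_width: 0.819
gripper_force: 0.0
```

Emit:
apply_moves(
  rows=[
    [0,0,-1,0,72],
    [0,0,-2,0,72],
    [0,0,-4,0,72],
    [0,0,-6,0,72],
    [0,0,-6,0,72],
    [0,0,-6,0,72],
  ],
)

```text
time: 8.15
tcp_pos: [622.9, 153.3, 224.8]
orientation: [3.137, -0.001, 1.57]
ft_force: [-0.4, -1.2, 0.4]
grip_width: 0.843
gripper_force: 0.0
```

Emit:
apply_moves(
  rows=[
    [3.04,-9.96,0,0,76],
    [3.04,-9.96,0,0,76],
    [3.04,-9.96,0,0,76],
    [3.04,-9.96,0,0,76],
    [3.04,-9.96,0,0,76],
    [3.04,-9.96,0,0,76],
    [3.04,-9.96,1.5,0,76],
    [3.04,-9.96,3,0,76],
    [3.04,-9.96,3,0,76],
    [3.04,-9.96,3,0,76],
  ],
)

```text
time: 9.15
tcp_pos: [372.2, 228.7, 146.8]
orientation: [-3.138, 0.002, 1.57]
ft_force: [0.2, -0.1, 0.4]
grip_width: 0.892
gripper_force: 0.0
```

Emit:
apply_moves(
  rows=[
    [0,0,0,0,76],
    [0,0,0,0,76],
    [0,0,0,0,76],
    [0,0,0,0,76],
  ],
)

```text
time: 9.55
tcp_pos: [373.5, 229.4, 148.7]
orientation: [3.14, -0.001, 1.57]
ft_force: [0.0, 0.7, -0.2]
grip_width: 0.888
gripper_force: 0.0
```

Run:
```python
from h import *
C={n:cams.read_camera(n) for n in("top","scene")}
for n in C: print(n,top(C[n],n,"olives",(200,150,320,215) if n=="top" else (300,240,400,330)))
print(get_obs()["tcp_pos"])
```

```text
top (array([621.71582629, 154.37706701]), np.int32(733), np.float64(55.164569376638795))
scene (array([620.51186088, 151.05885525]), np.int32(1007), np.float64(53.266870599932304))
[373.12172474 229.30578716 148.33945308]
```

Emit:
apply_moves(
  rows=[
    [0,0,1,0,76],
    [0,0,2,0,76],
    [0,0,2.7,0,76],
    [0,0,3.3,0,76],
    [0,0,3.3,0,76],
    [0,0,3.3,0,76],
    [0,0,3.3,0,40],
    [0,0,3.3,0,40],
    [0,0,3.3,0,40],
    [0,0,3.3,0,40],
  ],
)

```text
time: 10.65
tcp_pos: [373.5, 229.6, 66.4]
orientation: [3.14, -0.001, 1.57]
ft_force: [-1.2, 0.6, 6.5]
grip_width: 0.622
gripper_force: 51.9
```

Emit:
apply_moves(
  rows=[
    [0,0,0,0,40],
    [0,0,0,0,40],
    [0,0,0,0,40],
    [0,0,0,0,40],
  ],
)

```text
time: 11.05
tcp_pos: [373.5, 229.6, 66.4]
orientation: [3.14, -0.001, 1.57]
ft_force: [-1.1, -0.1, 6.1]
grip_width: 0.624
gripper_force: 51.9
```

Emit:
apply_moves(
  rows=[
    [0,0,-1,0,40],
    [0,0,-2.5,0,40],
    [0,0,-4.2,0,40],
    [0,0,-6,0,40],
    [0,0,-7.2,0,40],
    [0,0,-7.8,0,40],
    [0,0,-7.8,0,40],
    [0,0,-7.8,0,40],
  ],
)

```text
time: 11.85
tcp_pos: [372.2, 228.9, 259.9]
orientation: [-3.141, 0.0, 1.57]
ft_force: [0.3, 0.1, -1.2]
grip_width: 0.62
gripper_force: 53.2
```

Emit:
apply_moves(
  rows=[
    [-1,0.8,0,0,40],
    [-2.3,1.8,0,0,40],
    [-3.8,2.9,0,0,40],
    [-5.3,4.1,0,0,40],
    [-6.8,5.3,0,0,40],
    [-8.3,6.4,0,0,40],
    [-9.8,7.6,0,0,40],
    [-11.3,8.7,0,0,40],
    [-12.8,9.9,0,0,40],
    [-13.8,10.7,0,0,40],
  ],
)

```text
time: 12.85
tcp_pos: [640.9, -118.8, 257.0]
orientation: [-3.138, -0.0, 1.569]
ft_force: [0.2, 0.3, -1.5]
grip_width: 0.624
gripper_force: 53.3
```

Emit:
apply_moves(
  rows=[
    [-0.46,0.34,0,0,40],
    [-0.46,0.34,0,0,40],
    [-0.46,0.34,0,0,40],
    [-0.46,0.34,1,0,40],
    [-0.46,0.34,2.2,0,40],
    [-0.46,0.34,3.4,0,40],
    [-0.46,0.34,4.3,0,40],
    [-0.46,0.34,5,0,40],
    [-0.46,0.34,5,0,40],
    [-0.46,0.34,5,0,40],
  ],
)

```text
time: 13.85
tcp_pos: [647.9, -125.8, 135.7]
orientation: [-3.141, -0.001, 1.572]
ft_force: [-0.0, -0.5, -1.9]
grip_width: 0.62
gripper_force: 53.4
```

Emit:
apply_moves(
  rows=[
    [0,0,0,0,40],
    [0,0,0,0,40],
    [0,0,0,0,40],
  ],
)

```text
time: 14.15
tcp_pos: [649.3, -127.5, 136.6]
orientation: [3.14, 0.001, 1.57]
ft_force: [-0.4, -0.0, -1.6]
grip_width: 0.626
gripper_force: 53.4
```

Run:
```python
from h import *
for n,b in(("scene",(110,80,330,290)),):
    c=cams.read_camera(n); x0,y0,x1,y1=b; cv2.imwrite(f"pics/3{n}.png",cv2.resize(c["pixels"][y0:y1,x0:x1,::-1],None,fx=2.7,fy=2.7))
```

```text
(no output)
```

View pics/3scene.png

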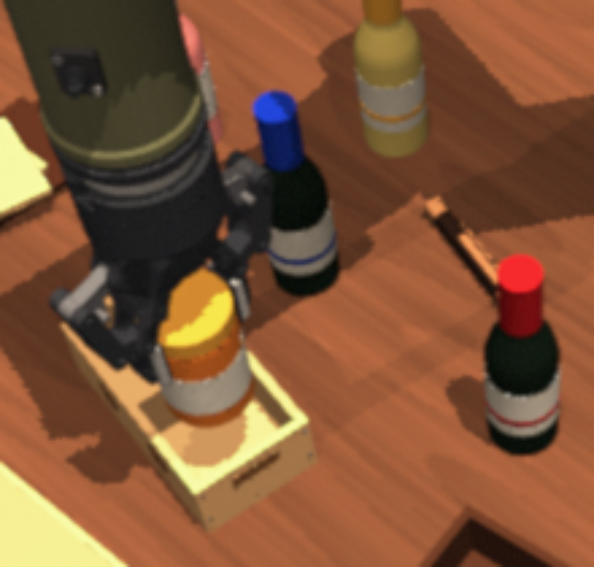

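The honey jar is over the near pine cell, about (205,400), with the blue bottle clear of the gripper; I lower it.

Emit:
apply_moves(
  rows=[
    [0,0,0.6,0,40],
    [0,0,1.2,0,40],
    [0,0,1.7,0,40],
    [0,0,2.1,0,40],
    [0,0,2.3,0,40],
    [0,0,2.42,0,40],
    [0,0,2.48,0,40],
    [0,0,2.5,0,40],
    [0,0,2.5,0,40],
  ],
)

```text
time: 15.1
tcp_pos: [648.4, -127.4, 74.5]
orientation: [3.141, 0.0, 1.57]
ft_force: [-3.1, 0.2, 4.9]
grip_width: 0.622
gripper_force: 54.1
```

Emit:
apply_moves(
  rows=[
    [0,0,0,0,50],
    [0,0,0,0,54],
    [0,0,0,0,58],
    [0,0,0,0,64],
    [0,0,0,0,70],
    [0,0,0,0,70],
  ],
)

```text
time: 15.7
tcp_pos: [648.9, -127.4, 72.8]
orientation: [3.141, 0.0, 1.57]
ft_force: [0.7, 0.1, -0.5]
grip_width: 0.814
gripper_force: 0.0
```

Emit:
apply_moves(
  rows=[
    [0,0,-1,0,72],
    [0,0,-2,0,72],
    [0,0,-4,0,72],
    [0,0,-6,0,72],
    [0,0,-6,0,72],
    [0,0,-6,0,72],
  ],
)

```text
time: 16.3
tcp_pos: [649.8, -127.7, 224.9]
orientation: [3.137, 0.001, 1.57]
ft_force: [0.4, -0.3, -0.5]
grip_width: 0.843
gripper_force: 0.0
```

Emit:
apply_moves(
  rows=[
    [-8.68,-6.71,0,0,50],
    [-8.68,-6.71,0,0,50],
    [-8.68,-6.71,0,0,50],
    [-8.68,-6.71,0,0,50],
    [-8.68,-6.71,0,0,50],
    [-8.68,-6.71,0,0,50],
    [-8.68,-6.71,0,0,50],
    [-8.68,-6.71,0,0,50],
    [-8.68,-6.71,0,0,50],
    [-8.68,-6.71,0,0,50],
  ],
)

```text
time: 17.3
tcp_pos: [481.5, -343.0, 222.2]
orientation: [-3.141, -0.001, 1.572]
ft_force: [0.6, 0.1, -1.0]
grip_width: 0.58
gripper_force: 0.0
```

Emit:
apply_moves(
  rows=[
    [0,0,0,0,50],
    [0,0,0,0,50],
  ],
)

```text
time: 17.5
tcp_pos: [481.4, -343.6, 222.8]
orientation: [3.142, -0.0, 1.572]
ft_force: [-0.2, 0.1, 0.4]
grip_width: 0.585
gripper_force: 0.0
```

Run:
```python
from h import *
c=cams.read_camera("top"); c2=cams.read_camera("scene"); print(get_obs()["tcp_pos"])
print(top(c,"top","honey",(370,140,430,205)),top(c2,"scene","honey",(160,180,235,260)))
cv2.imwrite("pics/4.png",np.hstack([cv2.resize(c["pixels"][200:300,470:610,::-1],(400,300)),cv2.resize(c2["pixels"][20:170,100:300,::-1],(400,300))]))
```

```text
[ 481.23192784 -343.87618542  222.88757902]
(array([ 652.06167158, -127.59190926]), np.int32(741), np.float64(60.26893679674491)) (array([ 619.71853543, -177.77077096]), np.int32(1253), np.float64(91.80802222220453))
```

View pics/4.png

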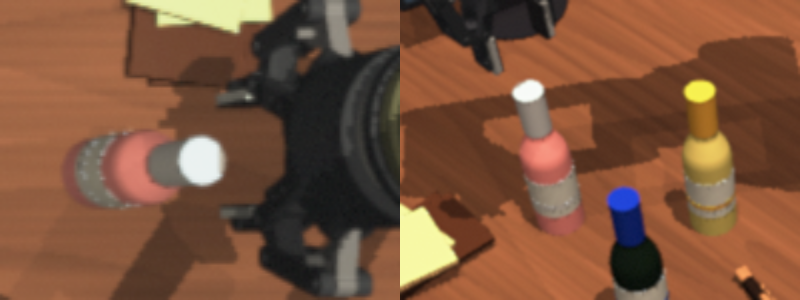

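The pink bottle's cap (200,160 left; 527,95 right) lies between and below the open fingers; I go down onto the neck.

Emit:
apply_moves(
  rows=[
    [-0.02,0.02,1,0,50],
    [-0.02,0.02,2,0,50],
    [-0.02,0.02,2.7,0,50],
    [-0.02,0.02,3.28,0,50],
    [-0.02,0.02,3.28,0,50],
    [-0.02,0.02,3.28,0,50],
    [-0.02,0.02,3.28,0,15],
    [-0.02,0.02,3.28,0,15],
    [-0.02,0.02,3.28,0,15],
    [-0.02,0.02,3.28,0,15],
  ],
  grip_force=60,
)

```text
time: 18.6
tcp_pos: [481.9, -345.4, 142.1]
orientation: [3.14, 0.002, 1.57]
ft_force: [-0.3, -0.4, 5.6]
grip_width: 0.29
gripper_force: 59.3
```

Emit:
apply_moves(
  rows=[
    [0,0,0,0,15],
    [0,0,0,0,15],
    [0,0,0,0,15],
    [0,0,0,0,15],
  ],
)

```text
time: 19.0
tcp_pos: [481.9, -345.4, 142.1]
orientation: [3.14, 0.002, 1.57]
ft_force: [-0.8, -0.1, 6.8]
grip_width: 0.288
gripper_force: 59.3
```

Emit:
apply_moves(
  rows=[
    [0,0,-0.6,0,15],
    [0,0,-1.6,0,15],
    [0,0,-2.7,0,15],
    [0,0,-3.6,0,15],
    [0,0,-4,0,15],
    [0.5,0.5,-4,0,15],
    [1.2,1.3,-4,0,15],
    [2,2.2,-4,0,15],
    [2.9,3.2,-4,0,15],
    [3.8,4.2,-4,0,15],
  ],
)

```text
time: 20.0
tcp_pos: [586.7, -247.8, 238.8]
orientation: [-3.139, -0.002, 1.57]
ft_force: [1.2, -0.6, -1.7]
grip_width: 0.292
gripper_force: 59.3
```

Emit:
apply_moves(
  rows=[
    [0.8,0.8,0,0,15],
    [1.5,1.5,0,0,15],
    [1.94,1.98,0,0,15],
    [1.94,1.98,0,0,15],
    [1.94,1.98,0,0,15],
    [1.94,1.98,0,0,15],
    [1.94,1.98,0.7,0,15],
    [1.94,1.98,1.2,0,15],
    [1.94,1.98,1.6,0,15],
    [1.94,1.98,1.6,0,15],
  ],
)

```text
time: 21.0
tcp_pos: [634.2, -201.5, 198.6]
orientation: [-3.138, -0.002, 1.569]
ft_force: [0.1, 1.2, -2.0]
grip_width: 0.289
gripper_force: 59.3
```

Emit:
apply_moves(
  rows=[
    [0,0,0,0,15],
    [0,0,0,0,15],
    [0,0,0,0,15],
  ],
)

```text
time: 21.3
tcp_pos: [636.4, -201.6, 201.7]
orientation: [3.14, 0.001, 1.57]
ft_force: [0.2, -0.5, -1.1]
grip_width: 0.29
gripper_force: 59.3
```

Run:
```python
from h import *
for n,b in(("scene",(110,60,330,290)),):
    c=cams.read_camera(n); x0,y0,x1,y1=b; cv2.imwrite(f"pics/5{n}.png",cv2.resize(c["pixels"][y0:y1,x0:x1,::-1],None,fx=2.5,fy=2.5))
```

```text
(no output)
```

View pics/5scene.png

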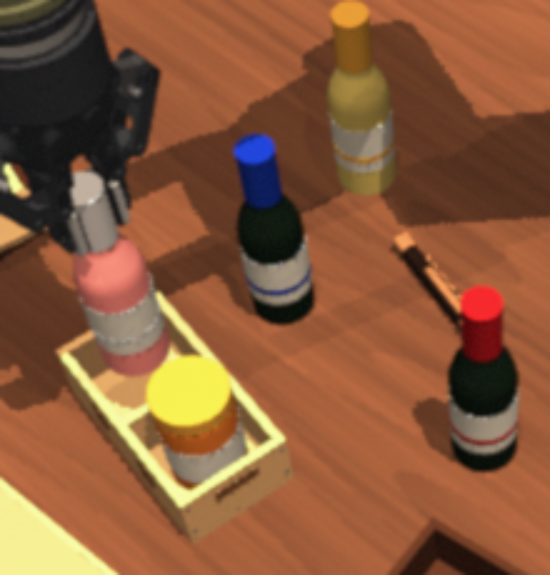

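The pink bottle hangs upright (135,345) over the free pine cell, and the honey jar (195,420) stands well in its own; I lower the bottle.

Emit:
apply_moves(
  rows=[
    [0,0,0.5,0,15],
    [0,0,1,0,15],
    [0,0,1.4,0,15],
    [0,0,1.7,0,15],
    [0,0,1.9,0,15],
    [0,0,2.0,0,15],
    [0,0,2.05,0,15],
    [0,0,2.08,0,15],
    [0,0,2.08,0,15],
  ],
)

```text
time: 22.25
tcp_pos: [635.5, -201.3, 150.2]
orientation: [3.142, 0.0, 1.57]
ft_force: [-3.6, 0.7, 4.6]
grip_width: 0.286
gripper_force: 60.2
```

Emit:
apply_moves(
  rows=[
    [0,0,0,0,23],
    [0,0,0,0,26],
    [0,0,0,0,30],
    [0,0,0,0,38],
    [0,0,0,0,46],
    [0,0,0,0,46],
  ],
)

```text
time: 22.85
tcp_pos: [636.1, -201.5, 148.6]
orientation: [3.141, 0.0, 1.57]
ft_force: [-1.0, -0.8, -0.0]
grip_width: 0.537
gripper_force: 0.0
```

Emit:
apply_moves(
  rows=[
    [0,0,-1,0,50],
    [0,0,-2,0,50],
    [0,0,-3,0,50],
    [0,0,-3.6,0,50],
    [0,0,-3.6,0,50],
    [0,0,-3.6,0,50],
  ],
)

```text
time: 23.45
tcp_pos: [635.8, -201.3, 238.5]
orientation: [3.142, -0.0, 1.57]
ft_force: [0.5, 0.9, -0.5]
grip_width: 0.582
gripper_force: 0.0
```

Emit:
apply_moves(
  rows=[
    [-1.22,-10.04,0,0,50],
    [-1.22,-10.04,0,0,50],
    [-1.22,-10.04,0,0,50],
    [-1.22,-10.04,0,0,50],
    [-1.22,-10.04,0,0,50],
    [-1.22,-10.04,0,0,50],
    [-1.22,-10.04,0.6,0,50],
    [-1.22,-10.04,0.6,0,50],
    [-1.22,-10.04,0.6,0,50],
    [-1.22,-10.04,0.6,0,50],
  ],
)

```text
time: 24.45
tcp_pos: [385.5, -231.8, 223.7]
orientation: [-3.141, -0.0, 1.571]
ft_force: [0.4, -0.4, 0.9]
grip_width: 0.585
gripper_force: 0.0
```

Emit:
apply_moves(
  rows=[
    [0,0,0,0,50],
    [0,0,0,0,50],
    [0,0,0,0,50],
  ],
)

```text
time: 24.75
tcp_pos: [385.2, -231.8, 224.0]
orientation: [3.141, 0.0, 1.571]
ft_force: [0.2, -0.4, 0.8]
grip_width: 0.587
gripper_force: 0.0
```

Run:
```python
from h import *
C={n:cams.read_camera(n) for n in("top","scene")}
print(get_obs()["tcp_pos"])
for n in C:
  for k in("gold","blue","jam","red"): print(n,k,top(C[n],n,k))
  print(n,"rose",top(C[n],n,"rose",(430,130,500,210) if n=="top" else (100,100,190,190)))
```

```text
[ 385.01925644 -231.76810689  223.91643167]
top gold (array([ 383.62876986, -231.49668377]), np.int32(231), np.float64(26.56020722226603))
top blue (array([ 512.97155707, -190.35306834]), np.int32(195), np.float64(24.251563160592603))
top jam (array([415.35496172, 106.78641951]), np.int32(766), np.float64(53.87790170359574))
top red (array([512.03648242,   2.26088065]), np.int32(230), np.float64(27.389425176849812))
top rose (array([ 636.09770318, -203.57542086]), np.int32(228), np.float64(27.04189056353624))
scene gold (array([ 386.0424506 , -231.88968944]), np.int32(128), np.float64(26.31300903618417))
scene blue (array([ 517.01341626, -191.28779408]), np.int32(255), np.float64(24.94650177267871))
scene jam (array([418.0194595 , 106.71715815]), np.int32(770), np.float64(53.920289560126434))
scene red (array([513.47146318,   2.48887086]), np.int32(80), np.float64(25.7484518930684))
scene rose (array([ 633.91672043, -207.78358609]), np.int32(205), np.float64(26.050778773654383))
```

Emit:
apply_moves(
  rows=[
    [0,0,1,0,50],
    [0,0,2,0,50],
    [0,0,2.7,0,50],
    [0,0,3.3,0,50],
    [0,0,3.3,0,50],
    [0,0,3.3,0,50],
    [0,0,3.3,0,15],
    [0,0,3.3,0,15],
    [0,0,3.3,0,15],
    [0,0,3.3,0,15],
  ],
)

```text
time: 25.85
tcp_pos: [385.2, -232.3, 142.4]
orientation: [3.14, 0.001, 1.571]
ft_force: [-1.9, -0.2, 6.4]
grip_width: 0.288
gripper_force: 58.7
```

Emit:
apply_moves(
  rows=[
    [0,0,0,0,15],
    [0,0,0,0,15],
    [0,0,0,0,15],
    [0,0,0,0,15],
  ],
)

```text
time: 26.25
tcp_pos: [385.2, -232.2, 142.4]
orientation: [3.14, 0.001, 1.571]
ft_force: [-2.2, -0.6, 6.1]
grip_width: 0.289
gripper_force: 58.7
```

Emit:
apply_moves(
  rows=[
    [0,0,-0.6,0,15],
    [0,0,-1.6,0,15],
    [0,0,-2.8,0,15],
    [0,0,-4.2,0,15],
    [0,0,-5.6,0,15],
    [0,0,-6.8,0,15],
    [0,0,-7.6,0,15],
    [0,0,-7.8,0,15],
    [0,0,-7.8,0,15],
    [0,0,-7.8,0,15],
  ],
)

```text
time: 27.25
tcp_pos: [384.1, -231.2, 334.8]
orientation: [-3.139, -0.002, 1.57]
ft_force: [0.3, 0.1, -3.2]
grip_width: 0.287
gripper_force: 59.6
```

Emit:
apply_moves(
  rows=[
    [0.5,0.4,0,0,15],
    [1.3,1,0,0,15],
    [2.5,2,0,0,15],
    [3.8,3,0,0,15],
    [5.1,4.05,0,0,15],
    [6.4,5.1,0,0,15],
    [7.7,6.1,0,0,15],
    [9,7.15,0,0,15],
    [10.2,8.1,0,0,15],
    [11.2,8.9,0,0,15],
  ],
)

```text
time: 28.25
tcp_pos: [607.8, 50.1, 333.6]
orientation: [-3.138, -0.0, 1.571]
ft_force: [0.2, -0.3, -3.7]
grip_width: 0.289
gripper_force: 59.5
```

Emit:
apply_moves(
  rows=[
    [0.8,0.6,0,0,15],
    [1.2,0.95,0,0,15],
    [1.2,0.95,0,0,15],
    [1.2,0.95,0,0,15],
    [1.2,0.95,1,0,15],
    [1.2,0.95,2.2,0,15],
    [1.2,0.95,3.5,0,15],
    [1.2,0.95,4.6,0,15],
    [1.2,0.95,5.2,0,15],
    [1.2,0.95,5.4,0,15],
  ],
)

```text
time: 29.25
tcp_pos: [628.8, 76.3, 199.2]
orientation: [-3.137, 0.001, 1.569]
ft_force: [-0.3, -0.3, -3.6]
grip_width: 0.29
gripper_force: 59.5
```

Emit:
apply_moves(
  rows=[
    [0,0,0,0,15],
    [0,0,0,0,15],
    [0,0,0,0,15],
    [0,0,0,0,15],
  ],
)

```text
time: 29.65
tcp_pos: [631.9, 78.1, 202.7]
orientation: [3.139, -0.0, 1.57]
ft_force: [0.3, 0.5, -3.0]
grip_width: 0.29
gripper_force: 59.5
```

Run:
```python
from h import *
c=cams.read_camera("scene"); cv2.imwrite("pics/6.png",cv2.resize(c["pixels"][150:400,220:440,::-1],None,fx=2.3,fy=2.3))
```

```text
(no output)
```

View pics/6.png

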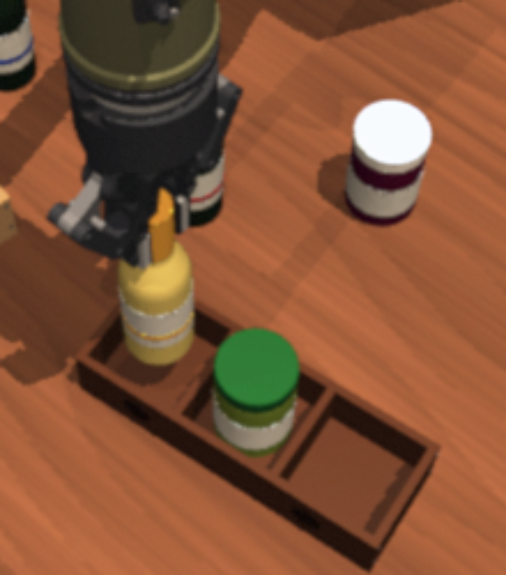

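The gold bottle hangs upright over the far end cell (160,345), with the olives jar settled in the middle; I lower it.

Emit:
apply_moves(
  rows=[
    [0,0,0.5,0,15],
    [0,0,1,0,15],
    [0,0,1.4,0,15],
    [0,0,1.7,0,15],
    [0,0,1.9,0,15],
    [0,0,2.0,0,15],
    [0,0,2.06,0,15],
    [0,0,2.1,0,15],
    [0,0,2.1,0,15],
  ],
)

```text
time: 30.6
tcp_pos: [631.0, 78.1, 150.5]
orientation: [3.141, -0.0, 1.57]
ft_force: [-3.9, 0.2, 5.6]
grip_width: 0.29
gripper_force: 60.8
```

Emit:
apply_moves(
  rows=[
    [0,0,0,0,23],
    [0,0,0,0,26],
    [0,0,0,0,30],
    [0,0,0,0,38],
    [0,0,0,0,46],
    [0,0,0,0,46],
  ],
)

```text
time: 31.2
tcp_pos: [631.5, 78.1, 148.6]
orientation: [3.141, -0.0, 1.57]
ft_force: [0.2, 0.7, 0.4]
grip_width: 0.543
gripper_force: 0.0
```

Emit:
apply_moves(
  rows=[
    [0,0,-1,0,50],
    [0,0,-2,0,50],
    [0,0,-3,0,50],
    [0,0,-3.6,0,50],
    [0,0,-3.6,0,50],
    [0,0,-3.6,0,50],
  ],
)

```text
time: 31.8
tcp_pos: [631.1, 78.1, 238.5]
orientation: [-3.142, -0.0, 1.57]
ft_force: [-0.4, -0.4, -0.8]
grip_width: 0.585
gripper_force: 0.0
```

Red at (512.7, 2.4): dX −118.6, dY −75.7.

Emit:
apply_moves(
  rows=[
    [-3.03,-4.75,0,0,50],
    [-3.03,-4.75,0,0,50],
    [-3.03,-4.75,0,0,50],
    [-3.03,-4.75,0,0,50],
    [-3.03,-4.75,0.6,0,50],
    [-3.03,-4.75,0.6,0,50],
    [-3.03,-4.75,0.6,0,50],
    [-3.03,-4.75,0.6,0,50],
  ],
)

```text
time: 32.6
tcp_pos: [513.1, 2.7, 223.6]
orientation: [-3.141, -0.0, 1.571]
ft_force: [0.1, 0.4, -0.1]
grip_width: 0.584
gripper_force: 0.0
```

Emit:
apply_moves(
  rows=[
    [0,0,1,0,50],
    [0,0,2,0,50],
    [0,0,2.7,0,50],
    [0,0,3.3,0,50],
    [0,0,3.3,0,50],
    [0,0,3.3,0,50],
    [0,0,3.3,0,15],
    [0,0,3.3,0,15],
    [0,0,3.3,0,15],
    [0,0,3.3,0,15],
  ],
)

```text
time: 33.6
tcp_pos: [512.9, 2.4, 142.5]
orientation: [3.14, 0.0, 1.57]
ft_force: [-1.7, -0.3, 6.0]
grip_width: 0.293
gripper_force: 58.7
```

Emit:
apply_moves(
  rows=[
    [0,0,0,0,15],
    [0,0,0,0,15],
    [0,0,0,0,15],
    [0,0,0,0,15],
  ],
)

```text
time: 34.0
tcp_pos: [512.9, 2.4, 142.5]
orientation: [3.14, 0.0, 1.57]
ft_force: [-1.4, 1.2, 5.5]
grip_width: 0.287
gripper_force: 58.7
```

Emit:
apply_moves(
  rows=[
    [0,0,-0.6,0,15],
    [0,0,-1.6,0,15],
    [0,0,-2.8,0,15],
    [0,0,-4.2,0,15],
    [0,0,-5.6,0,15],
    [0,0,-6.8,0,15],
    [0,0,-7.6,0,15],
    [0,0,-7.8,0,15],
    [0,0,-7.8,0,15],
    [0,0,-7.8,0,15],
  ],
)

```text
time: 35.0
tcp_pos: [511.5, 2.5, 334.7]
orientation: [-3.139, -0.0, 1.57]
ft_force: [-1.1, 0.2, -2.9]
grip_width: 0.291
gripper_force: 59.4
```

Emit:
apply_moves(
  rows=[
    [0.5,0.22,0,0,15],
    [1.4,0.62,0,0,15],
    [2.6,1.15,0,0,15],
    [3.9,1.73,0,0,15],
    [5.2,2.3,0,0,15],
    [6.5,2.9,0,0,15],
    [7.7,3.4,0,0,15],
    [8.6,3.8,0,0,15],
    [9.06,4.02,0,0,15],
    [9.06,4.02,0,0,15],
  ],
)

```text
time: 36.0
tcp_pos: [613.2, 230.8, 334.4]
orientation: [-3.139, 0.0, 1.573]
ft_force: [-1.3, -0.0, -2.9]
grip_width: 0.29
gripper_force: 59.3
```

Emit:
apply_moves(
  rows=[
    [0,0,0,0,15],
    [0,0,0,0,15],
    [0,0,1,0,15],
    [0,0,2.2,0,15],
    [0,0,3.5,0,15],
    [0,0,4.6,0,15],
    [0,0,5.2,0,15],
    [0,0,5.4,0,15],
    [0,0,5.4,0,15],
    [0,0,5.4,0,15],
  ],
)

```text
time: 37.0
tcp_pos: [613.9, 228.5, 202.8]
orientation: [3.139, -0.001, 1.57]
ft_force: [-0.3, -0.4, -2.0]
grip_width: 0.294
gripper_force: 59.3
```

Emit:
apply_moves(
  rows=[
    [0,0,0,0,15],
    [0,0,0,0,15],
  ],
)

```text
time: 37.2
tcp_pos: [613.7, 229.0, 202.7]
orientation: [3.139, -0.001, 1.57]
ft_force: [0.3, 0.5, -2.8]
grip_width: 0.292
gripper_force: 59.3
```

Run:
```python
from h import *
c=cams.read_camera("scene"); cv2.imwrite("pics/7.png",cv2.resize(c["pixels"][150:400,220:440,::-1],None,fx=2.3,fy=2.3))
```

```text
(no output)
```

View pics/7.png

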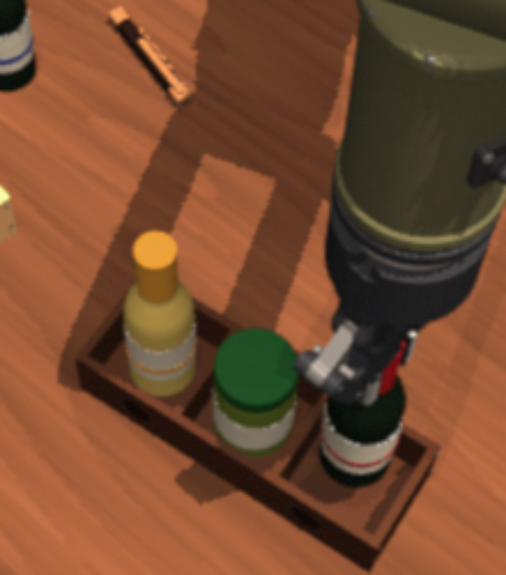

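The red bottle (360,460) hangs upright over the near end cell, and gold and olives stand in place; I lower it.

Emit:
apply_moves(
  rows=[
    [0,0,0.5,0,15],
    [0,0,1,0,15],
    [0,0,1.4,0,15],
    [0,0,1.7,0,15],
    [0,0,1.9,0,15],
    [0,0,2.0,0,15],
    [0,0,2.06,0,15],
    [0,0,2.1,0,15],
    [0,0,2.1,0,15],
  ],
)

```text
time: 38.15
tcp_pos: [612.8, 228.9, 150.6]
orientation: [3.141, -0.0, 1.57]
ft_force: [-4.0, -0.3, 5.9]
grip_width: 0.289
gripper_force: 60.6
```

Emit:
apply_moves(
  rows=[
    [0,0,0,0,23],
    [0,0,0,0,26],
    [0,0,0,0,30],
    [0,0,0,0,38],
    [0,0,0,0,46],
    [0,0,0,0,46],
  ],
)

```text
time: 38.75
tcp_pos: [613.3, 228.9, 148.6]
orientation: [3.142, 0.0, 1.57]
ft_force: [0.3, -0.3, -0.1]
grip_width: 0.535
gripper_force: 0.0
```

Emit:
apply_moves(
  rows=[
    [0,0,-1,0,50],
    [0,0,-2,0,50],
    [0,0,-3,0,50],
    [0,0,-4,0,50],
    [0,-2,-4,0,50],
    [0,-4,-4,0,50],
    [0,-6,-4,0,50],
    [0,-7,-4,0,50],
    [0,-7,-4,0,50],
    [0,-7,-4,0,50],
  ],
)

```text
time: 39.75
tcp_pos: [438.3, 229.2, 249.3]
orientation: [3.14, -0.001, 1.571]
ft_force: [0.5, 0.3, 0.3]
grip_width: 0.585
gripper_force: 0.0
```

Run:
```python
from h import *
c=cams.read_camera("top"); c2=cams.read_camera("scene")
cv2.imwrite("pics/8.png",np.vstack([cv2.resize(c["pixels"][120:260,160:560,::-1],(800,280)),cv2.resize(c2["pixels"][60:400,100:500,::-1],(376,320)).repeat(2,1)]))
cv2.imwrite("pics/8.png",cv2.resize(c["pixels"][120:340,160:560,::-1],(800,440))); cv2.imwrite("pics/9.png",c2["pixels"][:,:,::-1])
for k in("blue","jam"): print(k,top(c,"top",k),top(c2,"scene",k))
```

```text
Traceback (most recent call last):
ValueError: all the input array dimensions except for the concatenation axis must match exactly, but along dimension 1, the array at index 0 has size 800 and the array at index 1 has size 752
```

Run:
```python
from h import *
c=cams.read_camera("top"); c2=cams.read_camera("scene")
cv2.imwrite("pics/9.png",np.vstack([cv2.resize(c["pixels"][130:260,160:480,::-1],(640,260)),c2["pixels"][60:400,:,::-1]]))
for k in("blue","jam"): print(k,top(c,"top",k),top(c2,"scene",k))
```

```text
blue (array([ 512.97155707, -190.35306834]), np.int32(195), np.float64(24.251563160592603)) (array([ 517.62237295, -191.26911031]), np.int32(238), np.float64(23.391732894812264))
jam (array([415.24271565, 106.2740614 ]), np.int32(729), np.float64(51.937152495611976)) (array([418.56849305, 106.83848061]), np.int32(577), np.float64(47.9335470049685))
```

View pics/9.png

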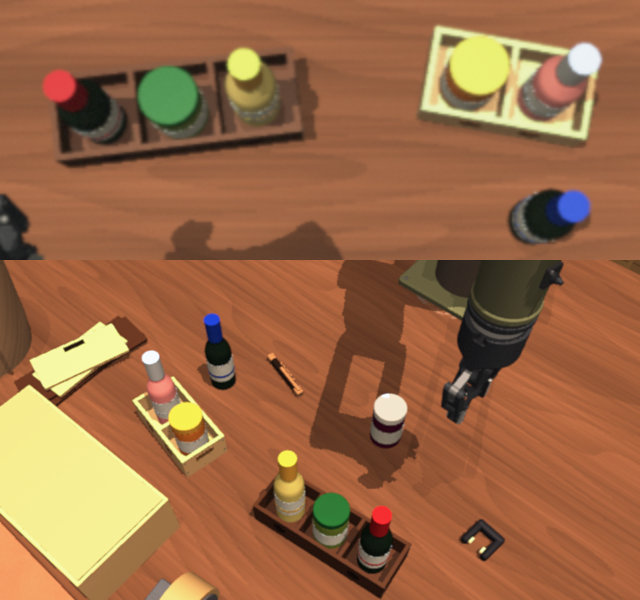

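Both views show all five pieces upright in their cells. The blue bottle and the jam measure where they were at the start, the crates are flat and the gripper is clear, so I hand in.

```bash
python3 -c "
from bench import bot
print(bot.close_job())"
```

```text
the job is handed in; nothing more can be done
None
```

The job is handed in with all five pieces upright in their cells in the last pictures, the blue-capped bottle and the jam jar where they started, and about 40 s of the 115 s used; the hand-in returned no verdict.

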